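# Swap the sauce pots to the right meals

### The arm

A 7-joint arm with a two-finger parallel gripper is mounted at the origin on the work surface. World frame = base frame: x ahead of the robot, y to its left, z up, the work surface at z = 0. Lengths are in m, angles in rad, forces in N, time in s.
With the tool pointing down it reaches from about 0.425 to 0.875 m from the base axis. Payload 4.7 kg.
Tool frame: the origin (TCP) lies midway between the tips of the shut fingers; the grasp point (between the pads) lies 19 mm behind it; z points along the fingers, x is the direction in which the jaws open and shut, and the axes are right-handed (so a half turn about z gives the same grasp; the last joint's range is limited). The gripper opens to 87 mm and grips with 3 to 60 N. Pads are 19 mm wide; open, the fingers measure 117 mm over their backs; the gripper's body (75 mm by 190 mm) begins 51 mm behind the grasp point.
Start: joints at [-1.329, 0.321, -0.07, 1.45, 0.023, 1.371, -0.057], TCP at [0.147, 0.633, 0.223] pointing down, gripper open.
Joint ranges: [-2.86, 2.86], [-0.3, 2.09], [-1.38, 1.24], [0.06, 2.45], [-1.56, 4.7], [0.09, 2.05], [-2.69, 2.69]. Speed limits (rad/s): [2.57, 2.57, 3.14, 3.14, 3.14, 3.14, 3.14].

### API

Orientations are given as a rotation vector (axis times angle).
In Python, from bench import get_state, eyes, ticket gives the robot as it stands.
- The arm moves only by the tool carry_out, never from a script. Its argument "motion" is a list of rows, each a list of 2 entries, a list of its own where there are three numbers: the shift along the world's x, y, z in m, then the turn about the world's z in rad. A call has 1 to 20 rows; each row is the pose to reach, as a shift and turn from the pose commanded when the call began; what a row does not reach only later rows make up. A row lasts 1/10 s, in which the tool goes at most 50 mm and 8.59 degrees, less where a joint would pass 70% of its speed; a pose out of reach is approached as far as the arm can. A call with a gripper value outside its range is refused whole. "grip" is the gripper command: -1 is fully open, 1 is shut, values between are in proportion, set as the call begins (left out, the last holds). The fingers move at their own pace and stop on an object; "squeeze" is the grip in N (left out, the last holds). Time passes only in rows, so rows that repeat a pose let the fingers close. It gives the time, the measured TCP pose, the force and the opening at its end, in the units of the state.
- get_state(): the state, without advancing time (a new reading comes with each control period).
- eyes.get_image(name): name is "scene" or "top"; returns a dict with "pixels" (480x640x3 uint8, blue, green, red), "mtx" (3x3 intrinsics, pixels), "extrinsics" (4x4, takes a point from camera to world coordinates). Camera axes: x right, y down, z forward; pixel columns grow to the right and rows downward; lengths in m; the calibration is good to about 2 mm. A picture is of the moment at which its call begins. There is no depth.
- ticket.close_job(): hands the job in, once; it reports no verdict.
The state is a dict: "time": time; "joint_positions": joint angles; "qd": joint speeds; "joint_torque": joint torques, N m; "position": TCP position; "tool_rot": TCP orientation; "ft_force": force on the tool from outside, world axes, zero at the start; "torque": the same for the moment, N m; "grip_width": opening from 0.0 (shut) to 1.0 (fully open).
Only numpy, scipy, OpenCV 4.12 (cv2) and the standard library are available. Lean on these libraries where they do the work, as an engineer would, in place of code of your own. Each camera call takes 0.05 s, during which the arm holds its last target. There are 200 camera calls.

### The job

Every sauce pot has been packed with the wrong meal: swap them so that the red one stands in the pot compartment of the tortilla wraps, the green one with the salmon, the yellow one with the eggs and the white one with the falafel, each upright on the floor of the square corner compartment. Use the empty white side plate as the free place to stand a pot while you swap, and never stand a pot on the bare counter. Leave the trays where they are and do not knock over the pepper mill.

Things in the scene. Friction and masses are not known exactly. Their poses are not given: they have to be found in the camera images.
- pot_red: The red sauce pot (tomato salsa): an upright closed round pot, all red, with a ribbed screw lid; lid 52 mm across and 18 high, body 49 across, 52 mm high in all, 80 g or so. Origin: centre of its underside; z up. It starts in the pot compartment of a wrong tray.
- pot_green: The green sauce pot (herb sauce): an upright closed round pot, all green, with a ribbed screw lid; lid 52 mm across and 18 high, body 49 across, 52 mm high in all, 80 g or so. Origin: centre of its underside; z up. It starts in the pot compartment of a wrong tray.
- pot_yellow: The yellow sauce pot (mustard sauce): an upright closed round pot, all yellow, with a ribbed screw lid; lid 52 mm across and 18 high, body 49 across, 52 mm high in all, 80 g or so. Origin: centre of its underside; z up. It starts in the pot compartment of a wrong tray.
- pot_white: The white sauce pot (garlic yoghurt): an upright closed round pot, all white, with a ribbed screw lid; lid 52 mm across and 18 high, body 49 across, 52 mm high in all, 80 g or so. Origin: centre of its underside; z up. It starts in the pot compartment of a wrong tray.
- tray_wraps: Loose black meal tray, three tan tortilla wraps with green onion rings. 184 (x) x 130 (y) mm plus 6 mm lip, walls and dividers 34 high, 3 thick; 0.45 kg. Origin: centre of underside, z up. Pot compartment: the +x +y corner, 68 x 68 mm inside, centre at x +55, y +28, floor 10 above the underside (8 mm play round a pot). Main food fills the -x part; no food stands above the rim.
- tray_salmon: Loose black meal tray, orange-pink salmon fillet and dark green broccoli. 184 (x) x 130 (y) mm plus 6 mm lip, walls and dividers 34 high, 3 thick; 0.45 kg. Origin: centre of underside, z up. Pot compartment: the +x +y corner, 68 x 68 mm inside, centre at x +55, y +28, floor 10 above the underside (8 mm play round a pot). Main food fills the -x part; no food stands above the rim.
- tray_eggs: Loose black meal tray, four white half eggs with yellow yolks, small pale potatoes. 184 (x) x 130 (y) mm plus 6 mm lip, walls and dividers 34 high, 3 thick; 0.45 kg. Origin: centre of underside, z up. Pot compartment: the +x +y corner, 68 x 68 mm inside, centre at x +55, y +28, floor 10 above the underside (8 mm play round a pot). Main food fills the -x part; no food stands above the rim.
- tray_falafel: Loose black meal tray, six brown falafel, green cucumber slices, red cherry tomatoes. 184 (x) x 130 (y) mm plus 6 mm lip, walls and dividers 34 high, 3 thick; 0.45 kg. Origin: centre of underside, z up. Pot compartment: the +x +y corner, 68 x 68 mm inside, centre at x +55, y +28, floor 10 above the underside (8 mm play round a pot). Main food fills the -x part; no food stands above the rim.
- plate: Loose empty white side plate, 144 mm across, 14 mm high at the rim; its flat well is 96 mm across and 6 mm above the counter. Origin: centre of its underside. The free place.
- pepper_mill: Dark wooden pepper mill standing beyond the trays, 52 mm across, 127 mm tall, loose. Origin: centre of its underside. Not to be knocked over.
Things that resemble listed ones, but are neither listed nor needed, are in the scene too. Several things have the shape of the pot_yellow; the one meant has the colours described above.

How it is judged:
By the outcome, as a careful person would: the job done as asked, in the order asked, and still so for the second after the job is handed in, with the robot touching nothing.
It also fails if it takes over 136 s, if anything falls off the work surface, if the arm or the gripper's body presses on something with over 40 N, if the wrist force passes 120 N, or if a joint passes its speed limit or range.

## Working session

There is one attempt and no reset: what is moved stays moved. The work goes in short steps, Python scripts to look and compute and a tool call to move; the robot and the scene stay as the last step left them, time stands still between calls to the robot, and variables do not carry over. Pictures are saved under pics/ and viewed, about 12 in all and at most 16, crops included, and the job is handed in when it is done.

Besides the shell and the picture viewer there is one more tool, called after "Emit:" as a command line: name --argument value ..., lists and objects as JSON in quotes. carry_out: Moves the arm, as the interface text tells. Its arguments: {"type":"object","properties":{"motion":{"type":"array","items":{"type":"array"}},"grip":{"type":"number"},"squeeze":{"type":"number"}},"required":["motion"]}

```bash
mkdir -p pics; ls; python3 - <<'E'
from bench import get_state, eyes
import cv2,numpy as np
s=get_state();print(s['time'],s['position'],s['tool_rot'],s['grip_width'])
for n in("top","scene"):
    d=eyes.get_image(n);cv2.imwrite(f"pics/{n}0.png",d["pixels"]);print(n,d["mtx"].round(2).tolist(),d["extrinsics"].round(4).tolist())
E
```

```text
pics
0.0 [0.14674563 0.63264267 0.221459  ] [ 2.45850101e+00  1.95374190e+00 -2.20819088e-03] 1.0018763532560222
top [[583.44, 0.0, 315.57], [0.0, 583.44, 245.16], [0.0, 0.0, 1.0]] [[0.0042, -0.9958, 0.091, 0.4425], [-0.9997, -0.0021, 0.0231, -0.0688], [-0.0228, -0.0911, -0.9956, 1.459], [0.0, 0.0, 0.0, 1.0]]
scene [[512.58, 0.0, 307.06], [0.0, 512.58, 242.76], [0.0, 0.0, 1.0]] [[-0.0085, 0.8267, -0.5625, 1.4803], [0.9999, 0.0128, 0.0037, -0.0529], [0.0103, -0.5624, -0.8268, 1.3342], [0.0, 0.0, 0.0, 1.0]]
```

View pics/top0.png

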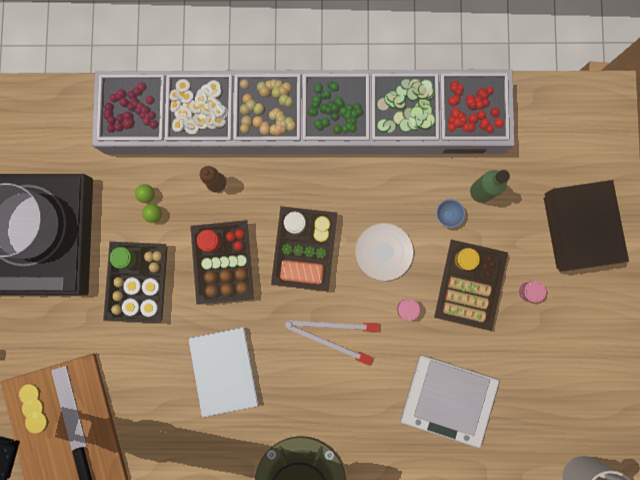

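View pics/scene0.png

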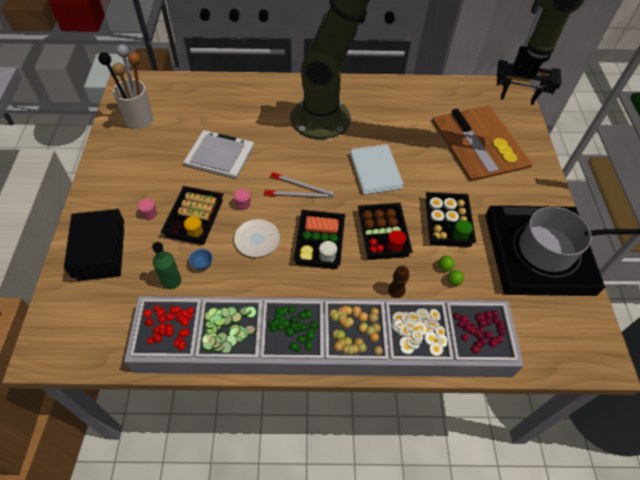

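The top view shows yellow in wraps (467,259), white in salmon (294,222), red in falafel (208,240) and green in eggs (120,257). The plate is at (385,252), the mill at (213,180), and the pink decoys at (409,310) and (535,291). It is a single 4-cycle: yellow→plate, red→wraps, white→falafel, green→salmon, yellow→eggs.

```bash
cat > h.py <<'E'
from bench import get_state, eyes
import cv2,numpy as np
def ray(d,uv,z):
    uv=np.atleast_2d(np.float64(uv));E=d["extrinsics"]
    r=np.c_[uv,np.ones(len(uv))]@np.linalg.inv(d["mtx"]).T@E[:3,:3].T
    o=E[:3,3];return (o+r*((z-o[2])/r[:,2])[:,None])[:,:2]
def px(d,p):
    E=np.linalg.inv(d["extrinsics"]);c=E[:3,:3]@np.asarray(p)+E[:3,3];q=d["mtx"]@c;return q[:2]/q[2]
H={'red':((0,8),120,60),'green':((50,70),120,40),'yellow':((18,28),150,120),'white':((0,180),-60,140)}
def mask(d,c):
    h=cv2.cvtColor(d["pixels"],cv2.COLOR_BGR2HSV);(a,b),s,v=H[c]
    m=(h[...,0]>=a)&(h[...,0]<=b)&(h[...,2]>v)
    m&=(h[...,1]>s) if s>0 else (h[...,1]<-s)
    if c=='red':m|=(h[...,0]>172)&(h[...,1]>s)&(h[...,2]>v)
    return m.astype(np.uint8)
def blob(m,uv,r):
    k=np.zeros_like(m);cv2.circle(k,tuple(int(round(x)) for x in uv),r,1,-1)
    cs,_=cv2.findContours(m*k,cv2.RETR_EXTERNAL,cv2.CHAIN_APPROX_NONE)
    return max(cs,key=cv2.contourArea)[:,0]
def pot(d,c,uv,ztop,r=20):
    p=ray(d,blob(mask(d,c),uv,r),ztop)
    (x,y),R=cv2.minEnclosingCircle(p.astype(np.float32));x=np.array([x,y])
    n=x-d["extrinsics"][:2,3];n/=np.linalg.norm(n)
    return x+n*(R-.026),R
TR={'wraps':(471,285),'salmon':(305,249),'eggs':(135,282),'falafel':(223,262)}
def tray(d,n):
    uv=TR[n];g=d["pixels"].max(2);m=(g<75).astype(np.uint8)
    m=cv2.morphologyEx(m,cv2.MORPH_CLOSE,np.ones((15,15)))
    m=cv2.morphologyEx(m,cv2.MORPH_OPEN,np.ones((9,9)))
    p=ray(d,blob(m,uv,62),.034).astype(np.float32)
    (c,s,a)=cv2.minAreaRect(p);b=cv2.boxPoints((c,s,a))
    e=[b[1]-b[0],b[2]-b[1]];X=max(e,key=np.linalg.norm);X=X/np.linalg.norm(X);X*=np.sign(X[0])
    Y=np.array([-X[1],X[0]]);c=np.array(c)
    return c,np.arctan2(X[1],X[0]),c+.055*X+.028*Y,sorted(s)
E
python3 - <<'E'
from h import *
d=eyes.get_image("top");im=d["pixels"].copy()
def mk(p,z,col):
    q=px(d,[*p,z]);cv2.circle(im,tuple(int(v*16) for v in q),16*2,col,-1,8,4)
for c,uv,in (('yellow',(467,259)),('white',(294,222)),('red',(208,240)),('green',(120,257))):
    p,R=pot(d,c,uv,.062);print(c,p.round(4),R.round(4));mk(p,.062,(255,0,255))
for n in TR:
    c,a,k,s=tray(d,n);print(n,c.round(4),np.degrees(a).round(1),'comp',k.round(4),np.round(s,4));mk(k,.062,(255,255,0));mk(c,.034,(0,255,255))
p=ray(d,blob(mask(d,'white')|(d["pixels"].min(2)>150).astype(np.uint8),(385,252),40),.014)
(x,y),R=cv2.minEnclosingCircle(p.astype(np.float32));print('plate',x,y,R);mk((x,y),.014,(0,0,255))
print('mill',ray(d,[[218,187]],0),ray(d,[[207,172]],.127),'bottle',ray(d,(482,194),0),'rail',ray(d,[(96,155),(512,152)],.0))
cv2.imwrite("pics/a.png",cv2.resize(im[150:340,90:520],None,fx=1.85,fy=1.85,interpolation=cv2.INTER_CUBIC))
E
```

```text
Traceback (most recent call last):
AttributeError: 'float' object has no attribute 'round'
```

```bash
cat > m.py <<'E'
from h import *
d=eyes.get_image("top");im=d["pixels"].copy()
def mk(p,z,col):
    q=px(d,[*p,z]);cv2.circle(im,tuple(int(v*16) for v in q),16*2,col,-1,8,4)
for c,uv,in (('yellow',(467,259)),('white',(294,222)),('red',(208,240)),('green',(120,257))):
    p,R=pot(d,c,uv,.062);print(c,p.round(4),round(R,4));mk(p,.062,(255,0,255))
for n in TR:
    c,a,k,s=tray(d,n);print(n,c.round(4),np.degrees(a).round(1),'comp',k.round(4),np.round(s,4));mk(k,.062,(255,255,0));mk(c,.034,(0,255,255))
p=ray(d,blob(mask(d,'white')|(d["pixels"].min(2)>150).astype(np.uint8),(385,252),40),.014)
(x,y),R=cv2.minEnclosingCircle(p.astype(np.float32));print('plate',x,y,R);mk((x,y),.014,(0,0,255))
print('mill',ray(d,[[218,187]],0),ray(d,[[207,172]],.127),'bottle',ray(d,(482,194),0),'rail',ray(d,[(96,155),(512,152)],.0))
cv2.imwrite("pics/a.png",cv2.resize(im[150:340,90:520],None,fx=1.85,fy=1.85,interpolation=cv2.INTER_CUBIC))
E
python3 m.py
```

```text
yellow [ 0.5394 -0.4005] 0.0297
white [0.6265 0.0163] 0.0266
red [0.5833 0.2278] 0.0304Traceback (most recent call last):
  File "m.py", line 6, in <module>
    p,R=pot(d,c,uv,.062);print(c,p.round(4),round(R,4));mk(p,.062,(255,0,255))
        ~~~^^^^^^^^^^^^^
  File "h.py", line 21, in pot
    p=ray(d,blob(mask(d,c),uv,r),ztop)
            ~~~~^^^^^^^^^^^^^^^^
  File "h.py", line 19, in blob
    return max(cs,key=cv2.contourArea)[:,0]
           ~~~^^^^^^^^^^^^^^^^^^^^^^^^
ValueError: max() iterable argument is empty
```

```bash
sed -i "s/'green':((50,70),120,40)/'green':((45,80),100,30)/" h.py
python3 m.py; python3 -c "
import cv2;h=cv2.cvtColor(cv2.imread('pics/top0.png'),cv2.COLOR_BGR2HSV);print(h[257,120],h[245:270:6,120].tolist())"
```

```text
yellow [ 0.5394 -0.4005] 0.0297
white [0.6265 0.0163] 0.0266
red [0.5828 0.2279] 0.0305
green [0.54   0.4379] 0.0266
wraps [ 0.4779 -0.4131] -12.9 comp [ 0.5378 -0.3981] [0.1391 0.192 ]
salmon [ 0.5956 -0.0092] 86.4 comp [0.5711 0.0475] [0.1278 0.1379]
eggs [0.4811 0.4066] -2.4 comp [0.5372 0.4323] [0.1433 0.1921]
falafel [0.5309 0.194 ] 5.7 comp [0.5828 0.2273] [0.1387 0.1921]
plate 0.5593534111976624 -0.2044990509748459 0.07237417250871658
mill [[0.72387394 0.2140296 ]] [[0.73479794 0.21583234]] bottle [[ 0.70590791 -0.45316902]] rail [[ 0.80728356  0.53053687]
 [ 0.81344579 -0.5308894 ]]
[ 48 132 157] [[3, 38, 61], [49, 132, 156], [48, 132, 157], [49, 130, 157], [8, 30, 67]]
```

View pics/a.png

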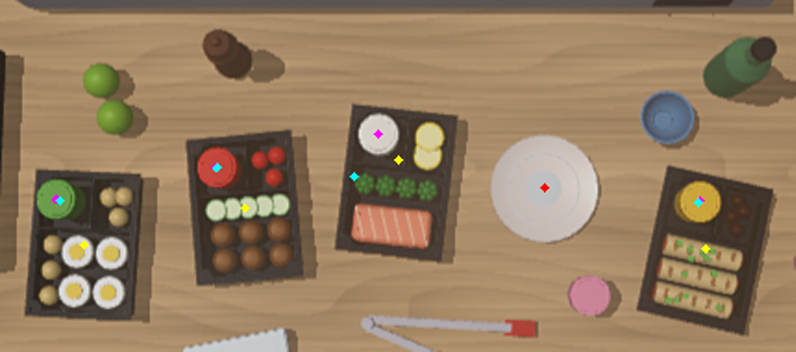

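Emit:
carry_out --motion '[[[0.353, -0.233, 0], 0], [[0.353, -0.233, 0], 0], [[0.353, -0.233, 0], 0], [[0.353, -0.233, 0], 0], [[0.353, -0.233, 0], 0], [[0.353, -0.233, 0], 0], [[0.353, -0.233, 0], 0], [[0.353, -0.233, 0], 0], [[0.353, -0.233, 0], 0], [[0.353, -0.233, 0], 0], [[0.353, -0.233, 0], 0], [[0.353, -0.233, 0], 0], [[0.353, -0.233, 0], 0], [[0.353, -0.233, 0], 0]]' --grip -1

```text
time: 1.65
position: [0.4987, 0.4014, 0.2227]
tool_rot: [-2.457, -1.957, -0.0]
ft_force: [0.3, -0.1, -0.6]
grip_width: 1.0
```

```bash
python3 - <<'E'
from h import *
d=eyes.get_image("top");cv2.imwrite("pics/t1.png",d["pixels"])
print(get_state()['joint_positions'])
im=cv2.imread("pics/top0.png");m=(im.max(2)<75).astype(np.uint8);m=cv2.morphologyEx(m,cv2.MORPH_OPEN,np.ones((3,3)))
k=np.zeros_like(m);cv2.circle(k,(305,249),56,1,-1)
n,l,st,_=cv2.connectedComponentsWithStats(m*k);p=np.vstack([np.argwhere(l==i)[:,::-1] for i in range(1,n) if st[i,4]>60])
p=ray(d,p,.034).astype(np.float32);c,s,a=cv2.minAreaRect(p);print('salmon',c,s,a)
q=ray(d,[(281.9,206.2),(337,213.2),(330,291.6),(271.6,284)],.034);X=q[0]+q[1]-q[2]-q[3];X/=np.linalg.norm(X);Y=np.array([-X[1],X[0]])
print(q.mean(0),np.degrees(np.arctan2(X[1],X[0])),q.mean(0)+.055*X+.028*Y)
print('c',np.array(c)+.055*X+.028*Y)
E
```

```text
[-0.84707854  0.29779075  0.1609723   1.48461309 -0.04841498  1.36287654
  0.66183447]
salmon (0.5655875205993652, -0.007319420576095581) (0.13792189955711365, 0.19076989591121674) 83.39717864990234
[ 0.56436848 -0.01009557] -5.9722001004790535 [0.62198326 0.01202994]
c [0.62320229 0.01480608]
```

Emit:
carry_out --motion '[[[0.02, -0.4, -0.01], 0], [[0.02, -0.4, -0.01], 0], [[0.02, -0.4, -0.01], 0], [[0.02, -0.4, -0.01], 0], [[0.02, -0.4, -0.01], 0], [[0.02, -0.4, -0.01], 0], [[0.02, -0.4, -0.01], 0], [[0.02, -0.4, -0.01], 0], [[0.04, -0.8, -0.03], 0], [[0.04, -0.8, -0.03], 0], [[0.04, -0.8, -0.03], 0], [[0.04, -0.8, -0.03], 0], [[0.04, -0.8, -0.03], 0], [[0.04, -0.8, -0.03], 0], [[0.04, -0.8, -0.03], 0], [[0.04, -0.8, -0.03], 0], [[0.04, -0.8, -0.03], 0], [[0.04, -0.8, -0.03], 0], [[0.04, -0.8, -0.03], 0], [[0.04, -0.8, -0.03], 0]]'

```text
time: 3.7
position: [0.5411, -0.3974, 0.1929]
tool_rot: [-2.456, -1.958, -0.003]
ft_force: [0.4, -0.5, 1.2]
grip_width: 0.999
```

Emit:
carry_out --motion '[[[0, 0, -0.04], 0], [[0, 0, -0.08], 0], [[0, 0, -0.11], 0], [[0, 0, -0.13], 0], [[0, 0, -0.145], 0], [[0, 0, -0.154], 0], [[0, 0, -0.154], 0], [[0, 0, -0.154], 0]]'

```text
time: 4.5
position: [0.5406, -0.4, 0.0397]
tool_rot: [2.458, 1.954, 0.001]
ft_force: [0.9, -1.1, 0.2]
grip_width: 1.002
```

```bash
python3 - <<'E'
from h import *
print(get_state()['position'])
a=eyes.get_image("top")["pixels"][200:350,380:560];b=eyes.get_image("scene")["pixels"][150:270,120:270]
f=lambda i:cv2.resize(i,(400,380),interpolation=cv2.INTER_CUBIC)
cv2.imwrite("pics/g1.png",np.hstack([f(a),f(b)]))
E
```

```text
[ 0.5405654  -0.40002716  0.03970635]
```

View pics/g1.png

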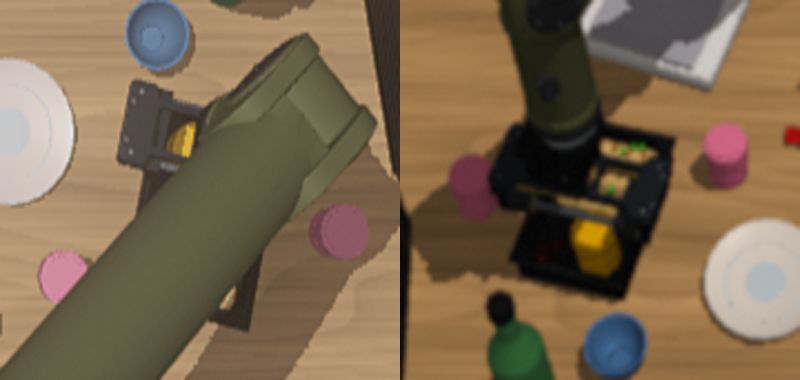

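The pot sits under the open gripper (scene view, right half), so I'm closing and checking the opening, which should be about 0.60.

Emit:
carry_out --motion '[[[0, 0, 0], 0], [[0, 0, 0], 0], [[0, 0, 0], 0], [[0, 0, 0], 0], [[0, 0, 0], 0], [[0, 0, 0], 0], [[0, 0, 0], 0], [[0, 0, 0], 0]]' --grip 1 --squeeze 20

```text
time: 5.4
position: [0.5398, -0.3998, 0.0386]
tool_rot: [2.46, 1.954, 0.0]
ft_force: [0.6, 0.1, -0.0]
grip_width: 0.591
```

Emit:
carry_out --motion '[[[0, 0, 0.03], 0], [[0, 0, 0.07], 0], [[0, 0, 0.1], 0], [[0.005, 0.05, 0.1], 0], [[0.01, 0.1, 0.1], 0], [[0.015, 0.15, 0.1], 0], [[0.019, 0.185, 0.1], 0], [[0.019, 0.196, 0.1], 0], [[0.019, 0.196, 0.08], 0], [[0.019, 0.196, 0.05], 0], [[0.019, 0.196, 0.025], 0], [[0.019, 0.196, 0.01], 0], [[0.019, 0.196, 0.003], 0], [[0.019, 0.196, -0.002], 0], [[0.019, 0.196, -0.003], 0], [[0.019, 0.196, -0.003], 0], [[0.019, 0.196, -0.003], 0], [[0.019, 0.196, -0.003], 0]]'

```text
time: 7.2
position: [0.5593, -0.2039, 0.0363]
tool_rot: [2.459, 1.954, 0.002]
ft_force: [0.3, 0.1, -0.6]
grip_width: 0.596
```

Emit:
carry_out --motion '[[[0, 0, -0.001], 0], [[0, 0, -0.001], 0], [[0, 0, -0.001], 0], [[0, 0, -0.001], 0], [[0, 0, -0.001], 0], [[0, 0, -0.001], 0], [[0, 0, -0.001], 0], [[0, 0, -0.001], 0], [[0, 0, 0.02], 0], [[0, 0, 0.06], 0], [[0, 0, 0.11], 0], [[0, 0, 0.15], 0], [[0, 0, 0.17], 0], [[0, 0.05, 0.17], 0], [[0, 0.1, 0.17], 0], [[0, 0.15, 0.17], 0], [[0, 0.2, 0.17], 0], [[0, 0.25, 0.17], 0], [[0, 0.25, 0.17], 0], [[0, 0.25, 0.17], 0]]' --grip -1

```text
time: 9.2
position: [0.5586, 0.0478, 0.2054]
tool_rot: [2.456, 1.959, -0.001]
ft_force: [0.8, -1.8, -0.3]
grip_width: 0.999
```

```bash
python3 - <<'E'
from h import *
print(get_state()['position'])
d=eyes.get_image("top");cv2.imwrite("pics/t2.png",d["pixels"])
p,R=pot(d,'yellow',(385,247),.058,30);print(p,R)
c,a,k,s=tray(d,'wraps');print(c,np.degrees(a),k,s)
E
```

```text
[0.55859302 0.04778803 0.20541318]
[ 0.55658047 -0.20361493] 0.02519865520298481
[ 0.47785664 -0.41290882] -12.873205 [ 0.53771248 -0.39786627] [0.13870593905448914, 0.1913502812385559]
```

View pics/t2.png

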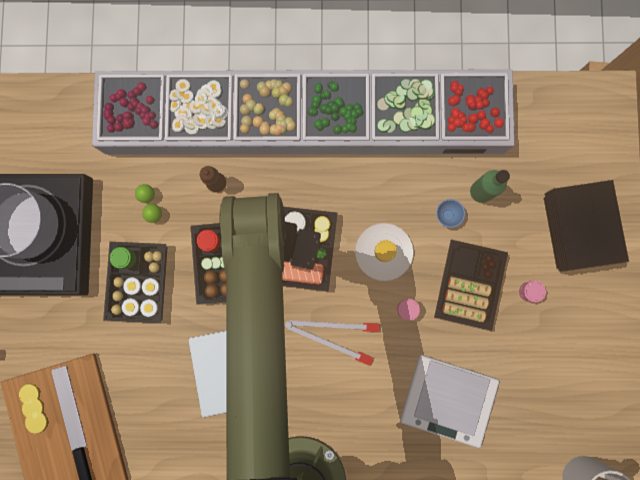

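Yellow stands in the plate's centre (386,251), the wraps compartment at (467,259) is empty, and the trays have not moved. Next is red.

Emit:
carry_out --motion '[[[0.008, 0.05, 0], 0], [[0.016, 0.1, 0], 0], [[0.024, 0.15, 0], 0], [[0.024, 0.182, 0], 0], [[0.024, 0.182, 0], 0], [[0.024, 0.182, -0.03], 0], [[0.024, 0.182, -0.07], 0], [[0.024, 0.182, -0.11], 0], [[0.024, 0.182, -0.14], 0], [[0.024, 0.182, -0.16], 0], [[0.024, 0.182, -0.167], 0], [[0.024, 0.182, -0.167], 0], [[0.024, 0.182, -0.167], 0]]'

```text
time: 10.55
position: [0.5842, 0.2274, 0.04]
tool_rot: [2.46, 1.952, 0.003]
ft_force: [0.1, 0.6, -0.0]
grip_width: 1.0
```

Emit:
carry_out --motion '[[[0, 0, 0], 0], [[0, 0, 0], 0], [[0, 0, 0], 0], [[0, 0, 0], 0], [[0, 0, 0], 0], [[0, 0, 0], 0], [[0, 0, 0], 0], [[0, 0, 0], 0]]' --grip 1

```text
time: 11.35
position: [0.5828, 0.2283, 0.0387]
tool_rot: [-2.459, -1.955, -0.0]
ft_force: [-0.6, -1.0, 1.5]
grip_width: 0.593
```

Emit:
carry_out --motion '[[[0, 0, 0.03], 0], [[0, 0, 0.07], 0], [[0, 0, 0.11], 0], [[-0.003, -0.04, 0.12], 0], [[-0.006, -0.085, 0.12], 0], [[-0.009, -0.13, 0.12], 0], [[-0.012, -0.175, 0.12], 0], [[-0.015, -0.22, 0.12], 0], [[-0.018, -0.265, 0.12], 0], [[-0.022, -0.31, 0.12], 0], [[-0.025, -0.355, 0.12], 0], [[-0.028, -0.4, 0.12], 0], [[-0.032, -0.445, 0.12], 0], [[-0.035, -0.49, 0.12], 0], [[-0.038, -0.535, 0.12], 0], [[-0.042, -0.58, 0.12], 0], [[-0.045, -0.615, 0.12], 0], [[-0.045, -0.626, 0.12], 0], [[-0.045, -0.626, 0.12], 0], [[-0.045, -0.626, 0.12], 0]]'

```text
time: 13.35
position: [0.5384, -0.3959, 0.158]
tool_rot: [-2.457, -1.955, -0.002]
ft_force: [-0.8, 0.7, -1.8]
grip_width: 0.588
```

Emit:
carry_out --motion '[[[0, 0, -0.03], 0], [[0, 0, -0.06], 0], [[0, 0, -0.085], 0], [[0, 0, -0.1], 0], [[0, 0, -0.11], 0], [[0, 0, -0.117], 0], [[0, 0, -0.12], 0], [[0, 0, -0.12], 0], [[0, 0, -0.12], 0]]'

```text
time: 14.25
position: [0.5383, -0.3983, 0.0395]
tool_rot: [2.458, 1.954, 0.001]
ft_force: [-0.2, 0.2, -1.0]
grip_width: 0.588
```

Emit:
carry_out --motion '[[[0, 0, 0], 0], [[0, 0, 0], 0], [[0, 0, 0], 0], [[0, 0, 0], 0], [[0, 0, 0], 0], [[0, 0, 0], 0], [[0, 0, 0.03], 0], [[0, 0, 0.07], 0], [[0, 0, 0.11], 0], [[0, 0, 0.15], 0], [[0.01, 0.045, 0.16], 0], [[0.02, 0.09, 0.16], 0], [[0.03, 0.135, 0.16], 0], [[0.04, 0.18, 0.16], 0], [[0.05, 0.225, 0.16], 0], [[0.06, 0.27, 0.16], 0], [[0.07, 0.315, 0.16], 0], [[0.08, 0.36, 0.16], 0], [[0.0885, 0.4, 0.16], 0], [[0.0885, 0.414, 0.16], 0]]' --grip -1

```text
time: 16.25
position: [0.6269, 0.0232, 0.1981]
tool_rot: [-2.45, -1.963, -0.003]
ft_force: [-0.1, 1.2, -0.7]
grip_width: 0.998
```

```bash
python3 - <<'E'
from h import *
d=eyes.get_image("top");cv2.imwrite("pics/t3.png",d["pixels"])
print(pot(d,'red',(467,258),.062,25));print(pot(d,'yellow',(385,247),.058,30))
c,a,k,s=tray(d,'wraps');print(c,np.degrees(a),k,s)
E
```

```text
(array([ 0.5375587 , -0.39930593]), 0.03080076538026333)
(array([ 0.55717858, -0.20316078]), 0.025254635140299797)
[ 0.47801787 -0.41267276] -12.686788 [ 0.53782445 -0.39743554] [0.13823898136615753, 0.19079214334487915]
```

Emit:
carry_out --motion '[[[0, 0, 0], 0], [[0, 0, -0.04], 0], [[0, 0, -0.08], 0], [[0, 0, -0.115], 0], [[0, 0, -0.14], 0], [[0, 0, -0.155], 0], [[0, 0, -0.16], 0], [[0, 0, -0.16], 0], [[0, 0, -0.16], 0]]'

```text
time: 17.2
position: [0.6275, 0.0156, 0.0402]
tool_rot: [2.459, 1.953, 0.003]
ft_force: [0.0, 0.3, 0.5]
grip_width: 1.001
```

Emit:
carry_out --motion '[[[0, 0, 0], 0], [[0, 0, 0], 0], [[0, 0, 0], 0], [[0, 0, 0], 0], [[0, 0, 0], 0], [[0, 0, 0], 0], [[0, 0, 0], 0], [[0, 0, 0], 0]]' --grip 1

```text
time: 18.0
position: [0.6263, 0.0163, 0.0387]
tool_rot: [-2.459, -1.955, -0.0]
ft_force: [0.0, 0.1, 0.3]
grip_width: 0.593
```

Emit:
carry_out --motion '[[[0, 0, 0.03], 0], [[0, 0, 0.07], 0], [[0, 0, 0.1], 0], [[-0.008, 0.04, 0.1], 0], [[-0.017, 0.085, 0.1], 0], [[-0.026, 0.13, 0.1], 0], [[-0.035, 0.175, 0.1], 0], [[-0.042, 0.203, 0.1], 0], [[-0.0435, 0.2115, 0.1], 0], [[-0.0435, 0.2115, 0.1], 0], [[-0.0435, 0.2115, 0.07], 0], [[-0.0435, 0.2115, 0.045], 0], [[-0.0435, 0.2115, 0.025], 0], [[-0.0435, 0.2115, 0.01], 0], [[-0.0435, 0.2115, 0.003], 0], [[-0.0435, 0.2115, 0], 0], [[-0.0435, 0.2115, 0], 0], [[-0.0435, 0.2115, 0], 0]]'

```text
time: 19.8
position: [0.5838, 0.2278, 0.0396]
tool_rot: [2.46, 1.954, 0.003]
ft_force: [-0.2, 0.9, -0.2]
grip_width: 0.591
```

Emit:
carry_out --motion '[[[0, 0, 0], 0], [[0, 0, 0], 0], [[0, 0, 0], 0], [[0, 0, 0], 0], [[0, 0, 0], 0], [[0, 0, 0], 0], [[0, 0, 0.03], 0], [[0, 0, 0.07], 0], [[0, 0, 0.11], 0], [[0, 0, 0.15], 0], [[-0.01, 0.045, 0.16], 0], [[-0.02, 0.09, 0.16], 0], [[-0.03, 0.135, 0.16], 0], [[-0.04, 0.18, 0.16], 0], [[-0.043, 0.205, 0.16], 0], [[-0.043, 0.21, 0.16], 0], [[-0.043, 0.21, 0.16], 0]]' --grip -1

```text
time: 21.5
position: [0.5395, 0.4383, 0.198]
tool_rot: [2.457, 1.956, -0.001]
ft_force: [0.8, -0.4, -0.6]
grip_width: 1.001
```

```bash
python3 - <<'E'
from h import *
print(get_state()['position'])
d=eyes.get_image("top");cv2.imwrite("pics/t4.png",d["pixels"])
print(pot(d,'white',(208,240),.062,20))
c,a,k,s=tray(d,'falafel');print(c,np.degrees(a),k,s)
E
```

```text
[0.53947563 0.43825285 0.19800753]
(array([0.58420043, 0.22685355]), 0.026468653231859207)
[0.53037435 0.19504552] 5.592421 [0.58238393 0.22827206] [0.14079582691192627, 0.19204267859458923]
```

View pics/t4.png

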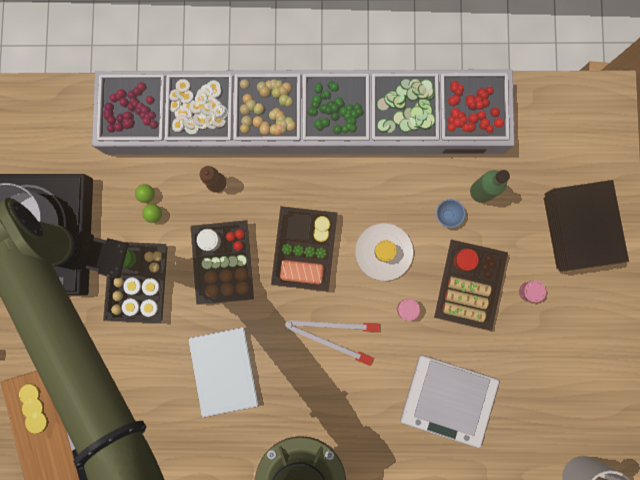

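Red, white and yellow are where they should be: red at (467,260) in wraps, white at (207,239) in falafel, yellow at (386,251) on the plate. Green at (120,257) is close to the stove and pan, so I'm measuring those before descending.

```bash
python3 - <<'E'
from h import *
a=cv2.imread("pics/scene0.png")[170:310,420:620];b=cv2.imread("pics/top0.png")[160:310,0:180]
cv2.imwrite("pics/st.png",np.hstack([cv2.resize(a,(400,280),interpolation=2),cv2.resize(b,(336,280),interpolation=2)]))
E
```

```text
(no output)
```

View pics/st.png

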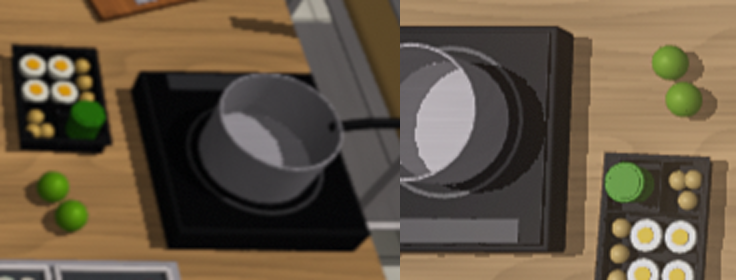

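The stove top edge is at y≈0.49 and about 50 mm high, so it would meet an open finger in the current jaw direction. I'm turning the jaws along x.

Emit:
carry_out --motion '[[[0, 0, 0], -0.145], [[0, 0, 0], -0.29], [[0, 0, 0], -0.435], [[0, 0, 0], -0.58], [[0, 0, 0], -0.725], [[0, 0, 0], -0.87], [[0, 0, 0], -1.015], [[0, 0, 0], -1.16], [[0, 0, 0], -1.3], [[0, 0, 0], -1.38], [[0, 0, 0], -1.38], [[0, 0, -0.04], -1.38], [[0, 0, -0.08], -1.38], [[0, 0, -0.115], -1.38], [[0, 0, -0.14], -1.38], [[0, 0, -0.155], -1.38], [[0, 0, -0.16], -1.38], [[0, 0, -0.16], -1.38], [[0, 0, -0.16], -1.38]]'

```text
time: 23.45
position: [0.541, 0.4381, 0.0404]
tool_rot: [-3.139, 0.058, -0.003]
ft_force: [-1.1, 0.1, 0.2]
grip_width: 1.0
```

Emit:
carry_out --motion '[[[0, 0, 0], 0], [[0, 0, 0], 0], [[0, 0, 0], 0], [[0, 0, 0], 0], [[0, 0, 0], 0], [[0, 0, 0], 0], [[0, 0, 0], 0], [[0, 0, 0], 0]]' --grip 1

```text
time: 24.25
position: [0.5399, 0.4378, 0.0387]
tool_rot: [-3.141, 0.058, -0.0]
ft_force: [-0.4, -0.7, 0.5]
grip_width: 0.596
```

Emit:
carry_out --motion '[[[0, 0, 0.03], 0], [[0, 0, 0.07], 0], [[0, 0, 0.11], 0], [[0, -0.02, 0.13], 0], [[0.009, -0.065, 0.13], 0], [[0.018, -0.11, 0.13], 0], [[0.027, -0.155, 0.13], 0], [[0.036, -0.2, 0.13], 0], [[0.045, -0.245, 0.13], 0], [[0.054, -0.29, 0.13], 0], [[0.063, -0.335, 0.13], 0], [[0.073, -0.38, 0.13], 0], [[0.081, -0.412, 0.13], 0], [[0.083, -0.423, 0.13], 0], [[0.083, -0.423, 0.13], 0], [[0.083, -0.423, 0.13], 0]]'

```text
time: 25.85
position: [0.6225, 0.0169, 0.1682]
tool_rot: [-3.14, 0.055, 0.001]
ft_force: [-0.3, 0.6, -0.6]
grip_width: 0.59
```

Emit:
carry_out --motion '[[[0, 0, -0.03], 0], [[0, 0, -0.065], 0], [[0, 0, -0.095], 0], [[0, 0, -0.112], 0], [[0, 0, -0.122], 0], [[0, 0, -0.128], 0], [[0, 0, -0.13], 0], [[0, 0, -0.13], 0], [[0, 0, -0.13], 0]]'

```text
time: 26.75
position: [0.6236, 0.0147, 0.0397]
tool_rot: [-3.141, 0.058, -0.003]
ft_force: [0.6, -0.0, -1.0]
grip_width: 0.588
```

Emit:
carry_out --motion '[[[0, 0, 0], 0], [[0, 0, 0], 0], [[0, 0, 0], 0], [[0, 0, 0], 0], [[0, 0, 0], 0], [[0, 0, 0], 0], [[0, 0, 0.03], 0], [[0, 0, 0.07], 0], [[0, 0, 0.11], 0], [[-0.01, -0.04, 0.13], 0], [[-0.022, -0.085, 0.13], 0], [[-0.036, -0.13, 0.13], 0], [[-0.05, -0.175, 0.13], 0], [[-0.061, -0.208, 0.13], 0], [[-0.064, -0.2185, 0.13], 0], [[-0.064, -0.2185, 0.13], 0]]' --grip -1

```text
time: 28.35
position: [0.558, -0.2058, 0.1688]
tool_rot: [3.141, -0.064, 0.001]
ft_force: [-0.3, -0.0, 0.3]
grip_width: 0.998
```

Emit:
carry_out --motion '[[[0, 0, -0.03], 0], [[0, 0, -0.065], 0], [[0, 0, -0.095], 0], [[0, 0, -0.115], 0], [[0, 0, -0.13], 0], [[0, 0, -0.134], 0], [[0, 0, -0.134], 0], [[0, 0, -0.134], 0]]'

```text
time: 29.15
position: [0.5599, -0.2037, 0.0357]
tool_rot: [3.141, -0.057, 0.003]
ft_force: [-0.3, 0.3, -0.1]
grip_width: 0.999
```

Emit:
carry_out --motion '[[[0, 0, 0], 0], [[0, 0, 0], 0], [[0, 0, 0], 0], [[0, 0, 0], 0], [[0, 0, 0], 0], [[0, 0, 0], 0], [[0, 0, 0], 0], [[0, 0, 0], 0]]' --grip 1

```text
time: 29.95
position: [0.559, -0.2038, 0.0347]
tool_rot: [3.141, -0.058, 0.001]
ft_force: [-0.1, 0.6, 0.9]
grip_width: 0.59
```

```bash
python3 - <<'E'
from h import *
d=eyes.get_image("top");cv2.imwrite("pics/t5.png",d["pixels"])
print(pot(d,'green',(294,222),.062,20))
c,a,k,s=tray(d,'eggs');print(c,np.degrees(a),k,s)
E
```

```text
(array([0.62098472, 0.0152088 ]), 0.025594422593712807)
[0.48177129 0.40614903] -2.5034366 [0.53794182 0.43171994] [0.1419077217578888, 0.18913991749286652]
```

View pics/t5.png

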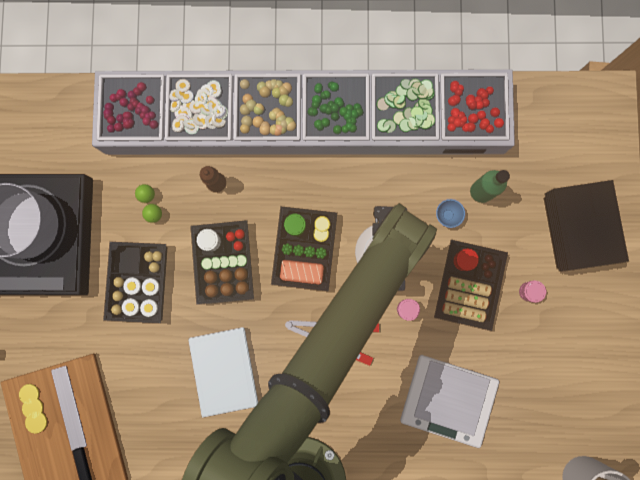

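Green is in salmon at (295,224), and the eggs compartment at (127,260) is empty. Yellow is gripped, so it goes to the eggs tray.

Emit:
carry_out --motion '[[[0, 0, 0.03], 0], [[0, 0, 0.07], 0], [[0, 0, 0.11], 0], [[-0.001, 0.035, 0.135], 0], [[-0.002, 0.08, 0.135], 0], [[-0.004, 0.125, 0.135], 0], [[-0.006, 0.17, 0.135], 0], [[-0.007, 0.215, 0.135], 0], [[-0.009, 0.26, 0.135], 0], [[-0.01, 0.305, 0.135], 0], [[-0.012, 0.35, 0.135], 0], [[-0.013, 0.395, 0.135], 0], [[-0.015, 0.44, 0.135], 0], [[-0.016, 0.485, 0.135], 0], [[-0.018, 0.53, 0.135], 0], [[-0.019, 0.575, 0.135], 0], [[-0.021, 0.615, 0.135], 0], [[-0.021, 0.637, 0.135], 0], [[-0.021, 0.637, 0.135], 0], [[-0.021, 0.637, 0.135], 0]]'

```text
time: 32.0
position: [0.5376, 0.4327, 0.1687]
tool_rot: [3.139, -0.057, -0.001]
ft_force: [1.1, -0.9, -0.4]
grip_width: 0.588
```

Emit:
carry_out --motion '[[[0, 0, -0.03], 0], [[0, 0, -0.065], 0], [[0, 0, -0.095], 0], [[0, 0, -0.112], 0], [[0, 0, -0.122], 0], [[0, 0, -0.128], 0], [[0, 0, -0.131], 0], [[0, 0, -0.131], 0], [[0, 0, -0.131], 0]]'

```text
time: 32.9
position: [0.5384, 0.4337, 0.0398]
tool_rot: [-3.14, 0.058, -0.002]
ft_force: [-0.3, 0.5, -0.8]
grip_width: 0.594
```

Emit:
carry_out --motion '[[[0, 0, 0], 0], [[0, 0, 0], 0], [[0, 0, 0], 0], [[0, 0, 0], 0], [[0, 0, 0], 0], [[0, 0, 0], 0], [[0, 0, 0.03], 0], [[0, 0, 0.07], 0], [[0, 0, 0.11], 0], [[0, 0, 0.15], 0], [[-0.02, -0.03, 0.17], 0], [[-0.04, -0.07, 0.17], 0], [[-0.06, -0.11, 0.17], 0], [[-0.06, -0.15, 0.17], 0], [[-0.06, -0.2, 0.17], 0], [[-0.06, -0.25, 0.17], 0], [[-0.06, -0.3, 0.17], 0], [[-0.06, -0.32, 0.17], 0], [[-0.06, -0.32, 0.17], 0], [[-0.06, -0.32, 0.17], 0]]' --grip -1

```text
time: 34.9
position: [0.4778, 0.1141, 0.2088]
tool_rot: [-3.14, 0.058, -0.001]
ft_force: [0.5, 0.9, 0.1]
grip_width: 1.004
```

```bash
python3 - <<'E'
from h import *
d=eyes.get_image("top");s=eyes.get_image("scene")
for c,n,uv in (('red','wraps',(467,259)),('white','falafel',(208,240)),('yellow','eggs',(122,257)),('green','salmon',(294,222))):
    print(c,pot(d,c,uv,.062)[0].round(4),tray(d,n)[2].round(4))
f=lambda i,w:cv2.resize(i,(w,295),interpolation=cv2.INTER_CUBIC)
cv2.imwrite("pics/end.png",np.vstack([f(d["pixels"][160:330,90:530],780),f(s["pixels"][170:310,130:500],780)]))
E
```

```text
red [ 0.5385 -0.399 ] [ 0.5379 -0.398 ]
white [0.5841 0.227 ] [0.5628 0.1842]
yellow [0.5367 0.4321] [0.5374 0.4318]
green [0.6213 0.015 ] [0.5709 0.0476]
```

View pics/end.png

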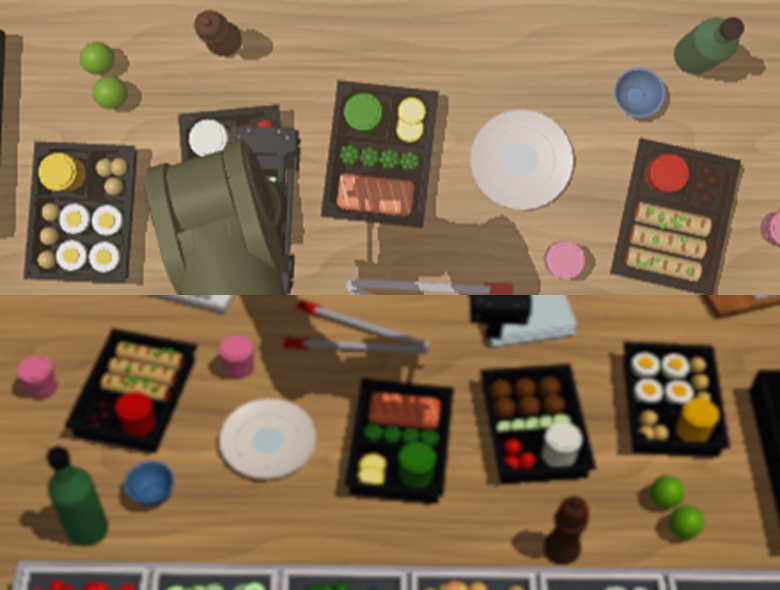

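All four pots stand upright in the right compartments: red at (135,412), green at (417,462), white at (562,443) and yellow at (697,420). The plate is empty and the mill is upright at (570,530). Handing in.

```bash
python3 -c "
from bench import ticket;print(ticket.close_job())"
```

```text
the job is handed in; nothing more can be done
None
```

All four pots are in their right trays, and I handed the job in at about 35 s of the 136 s. The order was yellow onto the plate, red to the wraps, white to the falafel, green to the salmon, then yellow from the plate to the eggs. No pot stood on the bare counter.

**Checks that passed:** In the last images from both cameras every pot stands upright in its corner compartment and the gripper is clear. The pepper mill is upright and the plate is empty. Red and yellow measured within about 1.5 mm of their compartment centres. The wraps and eggs trays measured unmoved to within about 1 mm. Force readings after each move stayed below 3 N.

**Checks that failed or disagreed:**
- **Final tray fits:** They were unusable for falafel, which the arm partly hid, and for salmon, whose fillet breaks the dark mask.
- **Falafel and white pot:** I relied on the fit taken just after placing white. It put the pot about 2 mm from the compartment centre, with the tray unmoved to about 1 mm.
- **Salmon and green pot:** I relied on the first estimate of that tray's position. Green measured about 2 mm from the compartment centre. That tray was checked for movement only by eye, and looked unmoved.

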